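# Seat the two-leaf radius gauge on the profile sample

### The arm

A 6-joint arm with a two-finger parallel gripper is mounted at the origin on a cart in front of the work surface, level with it; the furniture and walls round the work are solid. World frame = base frame: x ahead of the robot, y to its left, z up, the work surface at z = 0. Lengths are in mm, angles in rad, forces in N, time in s.
With the tool pointing down it reaches from about 400 to 825 mm from the base axis. Payload 7 kg.
Tool frame: the origin (TCP) lies at the very end of the fingers, on their centre line; the grasp point (between the pads) lies 19 mm behind it; z points along the fingers, y is the line along which they close (so a half turn about z gives the same grasp; the last joint's range is limited). The gripper opens to 88 mm and grips with 3 to 60 N. Pads are 19 mm wide; open, the fingers measure 130 mm over their backs; the gripper's body (78 mm by 193 mm) begins 47 mm behind the grasp point.
Start: joints at [1.484, 0.359, 0.012, 0, -1.224, -0.288], TCP at [247.115, 628.116, 197.161] pointing down, gripper open.
Joint ranges: [-3.07, 3.07], [-1.43, 2.12], [-1.02, 1.25], [-3.03, 1.67], [-3.05, -0], [-3.03, 3.03]. Speed limits (rad/s): [2.39, 2.39, 3.01, 3.14, 3.14, 3.14].

### API

Orientations are given as a unit quaternion [x, y, z, w].
In Python, from plant import bot gives the robot as it stands. Calls block until the motion is done:
- bot.move_ptp(position, orientation): joint-space move of the TCP to a pose.
- bot.line_to(position, velocity=150, ori=None): straight line of the TCP; ori=None keeps the orientation; velocity is the mean speed in mm/s.
- bot.move_joints(angles): joint-space move.
- bot.move_gripper(opening, force=None): finger opening in mm; force is the grip in N (None keeps the last); returns when the fingers have stopped.
- bot.pause(seconds).
- bot.solve_ik(position, orientation): joint angles nearest the present ones, or None.
- bot.read_state(): the state.
- bot.camera(name): name is "side" or "top"; returns the picture (400x640x3 uint8, red, green, blue); there is no depth.
- bot.get_calibration(name): a dict with "fx", "fy", "cx", "cy" (pixels), "distortion" ([k1, k2, p1, p2, k3] as OpenCV has them; the pictures are not rectified), "view" (4x4, takes a point from world to camera coordinates). Camera axes: x right, y up, looking along -z (the intrinsics and any distortion apply to the point x, -y, -z); pixel columns grow to the right and rows downward; lengths in mm; the calibration is good to about 2 mm. A picture is of the moment at which its call begins. get_calibration takes no time and is no camera call.
A pose or a line that the arm cannot do raises bot.Unreachable and nothing moves.
- bot.close_job(): hands the job in; it is judged then, once.
The state is a dict: "t": time; "joint_pos": joint angles; "qvel": joint speeds; "tau": joint torques, N m; "tcp_pos": TCP position; "eef_rot": TCP orientation; "contact_force": force on the tool from outside, world axes, zero at the start; "moment": the same for the moment, N m; "width": finger opening in mm; "finger_force": force on a finger pad.
Only numpy, scipy, OpenCV 4.12 (cv2) and the standard library are available. Lean on these libraries where they do the work, as an engineer would, in place of code of your own. Each camera call takes 0.05 s, during which the arm holds its last target. There are 200 camera calls.

### The job

Two radius gauges stand on the bench; take the wide one, whose round leaves match the sample rail on the small stand, and set it on the rail with its hollow leaf astride the raised round bead and its round-nosed leaf in the hollow. The height and the slope at which the rail is locked are not known, so feel for it: press down gently with a steady hand and tilt the gauge until it no longer rocks and both leaves bear firmly and about equally at the same time, keep that for a second, then let go and leave the gauge sitting there on both leaves. Never press hard, and leave the other things where they are.

Things in the scene. Friction and masses are not known exactly. Their poses are not given: they have to be found in the camera images.
- wide_gauge_grip (a point): Centre of the grip tab (12 mm thick along x, 34 mm along y, 48 mm high) of the wide steel gauge: a 78 mm bar along y, the tab upright on its middle, a leaf of radius 15 mm hanging at each end. The point lies 54 mm above the gauge's underside; bar top 23 mm below it, tab top 24 mm above it. z up, +y to the concave leaf. Stands loose on the bench, about 0.15 kg.
- wide_gauge_concave: Concave leaf of the wide gauge, fixed to its bar at y = +35 mm: plate 8 mm thick (y), 56 mm wide (x), with a round notch of radius 15 mm open downwards. Origin: middle of its thickness, level with the gauge's underside; the top of the notch is 11 mm above it. Axes as the gauge.
- wide_gauge_convex: Convex leaf of the wide gauge, fixed to its bar at y = -35 mm: plate 8 mm thick (y), 30 mm wide (x), ending below in a round nose of radius 15 mm. Origin: lowest point of the nose, level with the gauge's underside. Axes as the gauge.
- narrow_gauge_grip (a point): Centre of the grip tab of the narrow gauge, 54 mm above its underside: like the wide gauge, but leaf radius 8 mm, concave leaf 42 mm wide, convex leaf 16 mm wide. It does not fit; leave it where it stands.
- stand: Stand: grey base plate 84 x 130 x 12 mm fixed to the bench, a column, and on it an aluminium rail 124 mm long (y), 47 mm wide. Origin: centre of the plate's underside; y along the rail, x across, z up. Column locked up to 8 mm higher or lower than mid; rail locked at a slope up to 0.08 rad either way, turned about x, 55 mm above the origin at mid. This pose shows neither setting; the locks do not yield.
- stand_bead (a point): Fixed to the base plate: where the crown of the raised round bead (radius 15 mm, y = 8 to 62 mm of the stand) would be at its middle if the column were at mid and the rail level: stand x 0, y +35, z 79 mm. The true crown is up to 11 mm higher or lower. The wide gauge's concave leaf belongs here.
- stand_hollow (a point): Fixed to the base plate: where the bottom of the round hollow (radius 15 mm, y = -62 to -8 mm of the stand) would be at its middle if the column were at mid and the rail level: stand x 0, y -35, z 68 mm. The true bottom is up to 11 mm higher or lower. The wide gauge's convex leaf belongs here.
- oil_bottle: Small brown bottle with black cap, 34 mm across, 78 mm high, stands behind the work; leave alone. Origin: centre of its underside.
- clock_timer: White clock timer on a foot, 53 x 86 x 104 mm, stands behind the work; leave alone. Origin: centre of its underside.
- pen: Pen, 145 mm long, lies on the bench in front of the stand; leave alone. Origin: centre of its underside.
There are look-alikes about, which are no part of the job. Leave any brown or turquoise look-alike of the part that bears wide_gauge_grip alone.

How it is judged:
By the outcome, as a careful person would: the job done as asked, in the order asked, and still so for the second after the job is handed in, with the robot touching nothing.
It also fails if it takes over 45 s, if anything falls off the work surface, if the arm or the gripper's body presses on something with over 40 N, if the wrist force passes 120 N, or if a joint passes its speed limit or range.

## Working session

There is one attempt and no reset: what is moved stays moved. The work goes in short steps, each a Python script; the robot and the scene stay as the last script left them, time stands still between calls to the robot, and variables do not carry over. Pictures are saved under pics/ and viewed, at most 10 in all, crops included, and the job is handed in when it is done.

```bash
ls; mkdir -p pics; python3 - <<'E'
from plant import bot
import cv2
for n in("top","side"):
    im=bot.camera(n); cv2.imwrite(f"pics/{n}0.png",im[:,:,::-1])
    c=bot.get_calibration(n); print(n,{k:(v if k!='view' else [list(map(lambda a:round(float(a),4),r)) for r in v]) for k,v in c.items()})
print(bot.read_state())
E
```

```text
pics
top {'fx': 430.1134084603648, 'fy': 430.1134084603648, 'cx': 318.3866495895068, 'cy': 196.5055109262436, 'distortion': array([-0.02265711,  0.        ,  0.        ,  0.        ,  0.        ]), 'view': [[-0.0271, -0.9996, 0.0029, 68.2017], [0.9956, -0.0268, 0.0894, -532.7086], [-0.0893, 0.0053, 0.996, -1294.0413], [0.0, 0.0, 0.0, 1.0]]}
side {'fx': 396.2781897879194, 'fy': 396.2781897879194, 'cx': 317.6734286253616, 'cy': 195.30260726453662, 'distortion': array([-0.03527784,  0.        ,  0.        ,  0.        ,  0.        ]), 'view': [[0.8256, -0.5639, 0.0179, -407.02], [0.2066, 0.3317, 0.9205, -221.3267], [-0.525, -0.7563, 0.3904, -712.6996], [0.0, 0.0, 0.0, 1.0]]}
{'t': 0.1, 'joint_pos': array([ 1.48409552e+00,  3.59303334e-01,  1.11757431e-02, -2.93409292e-04,
       -1.22407970e+00, -2.88104917e-01]), 'qvel': array([0.00157318, 0.00079014, 0.00186028, 0.00315938, 0.0009131 ,
       0.00030742]), 'tau': array([-2.18581285e-03, -5.84163201e+01,  2.93749791e+01,  7.01555282e+00,
        1.01801095e-02, -4.25611256e-05]), 'tcp_pos': array([246.96950458, 627.70399742, 196.33783273]), 'eef_rot': array([ 9.82481854e-01, -1.86356889e-01, -6.63171179e-05,  7.15776701e-04]), 'contact_force': array([-0.0068222 ,  0.46690212, -0.25384671]), 'moment': array([-0.02188704,  0.00121838,  0.05480581]), 'finger_force': 0.0, 'width': 87.80586815414172}
```

View pics/top0.png

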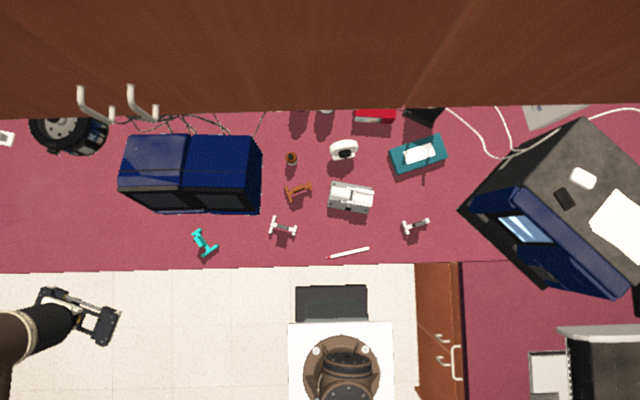

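View pics/side0.png

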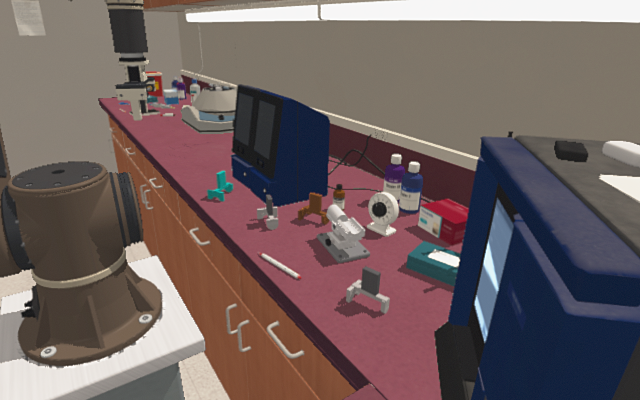

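Grey gauges are at top (283,228) and (415,227). The brown one at (298,190) and turquoise one at (204,243) are look-alikes. The stand is at (351,197) and the pen at (349,252). Next I'll enlarge both grey gauges to see which has the wider leaves.

```bash
python3 - <<'E'
import cv2,numpy as np
t=cv2.imread("pics/top0.png");s=cv2.imread("pics/side0.png")
r=lambda im,x,y,w,h,W,H:cv2.resize(im[y:y+h,x:x+w],(W,H),interpolation=cv2.INTER_CUBIC)
a=np.hstack([r(t,260,205,50,37,400,296),r(t,390,205,50,37,400,296)])
b=np.hstack([r(s,245,190,50,37,400,296),r(s,338,262,60,44,400,296)])
cv2.imwrite("pics/c1.png",np.vstack([a,b]))
cv2.imwrite("pics/c2.png",np.hstack([r(t,318,172,65,50,400,300),r(s,310,195,65,70,400,430)[:300]]) )
E
```

```text
(no output)
```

View pics/c1.png

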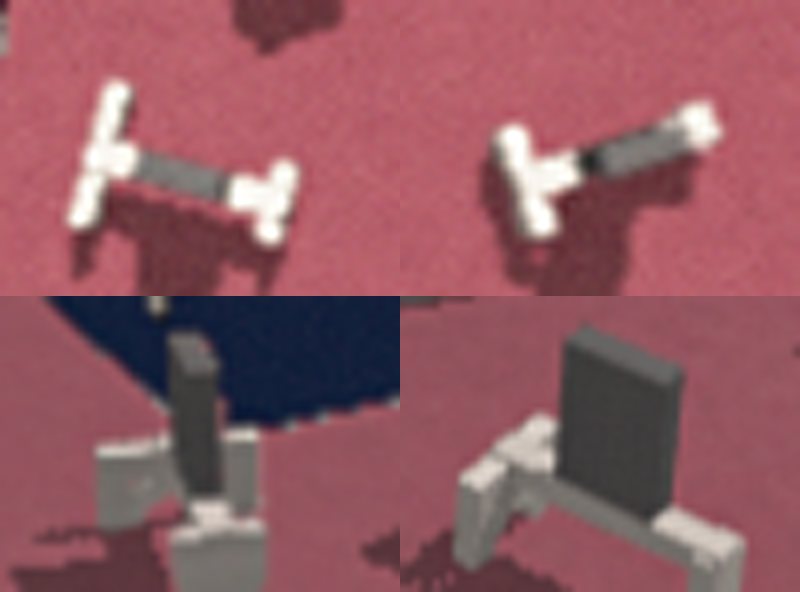

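View pics/c2.png

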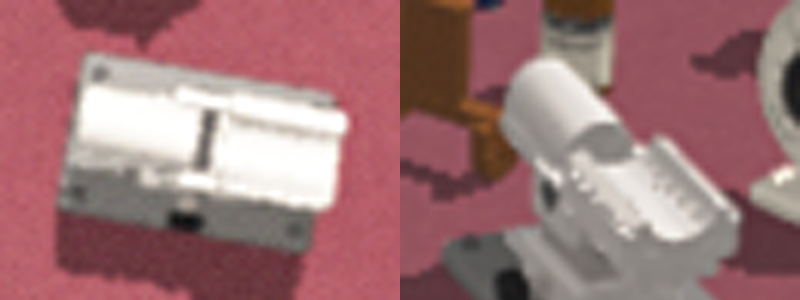

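Crop c1: the left gauge, top (283,228), has a concave leaf of about 17 px (50 mm) and a nose of about 9 px. The right one has about 12 px and 4 px, so the left gauge is the wide one. Its concave leaf is at image left (+y). In c2 the stand's bead is at image left and the hollow at image right, with three plate corners in view. Now I'll measure positions.

```bash
cat > h.py <<'E'
import cv2,numpy as np
from plant import bot
def ray(n,px):
    c=bot.get_calibration(n);K=np.array([[c['fx'],0,c['cx']],[0,c['fy'],c['cy']],[0,0,1.]])
    u=cv2.undistortPoints(np.float64(px).reshape(-1,1,2),K,c['distortion']).reshape(-1,2)
    V=np.array(c['view']);R=V[:3,:3]
    d=np.c_[u[:,0],-u[:,1],-np.ones(len(u))]@R
    return -R.T@V[:3,3],d
def onz(n,px,z):
    o,d=ray(n,px);return o+d*((z-o[2])/d[:,2])[:,None]
def tri(p,q):
    o,d=ray("top",[p]);o2,e=ray("side",[q]);d=d[0];e=e[0]
    s=np.linalg.lstsq(np.c_[d,-e],o2-o,rcond=None)[0]
    a,b=o+s[0]*d,o2+s[1]*e
    return (a+b)/2,np.linalg.norm(a-b)
E
python3 - <<'E'
from h import *
np.set_printoptions(precision=1,suppress=True)
im=cv2.imread("pics/top0.png");F=8
def up(x,y,w,h): return cv2.resize(im[y:y+h,x:x+w],None,fx=F,fy=F,interpolation=cv2.INTER_CUBIC)
def full(p,x,y): return (np.float64(p)+.5)/F-.5+[x,y]
def big(m):
    n,l,s,c=cv2.connectedComponentsWithStats(m.astype(np.uint8));i=1+np.argmax(s[1:,4]);return l==i
# gauge
X,Y=260,205;g=up(X,Y,50,37);h=cv2.cvtColor(g,cv2.COLOR_BGR2HSV);S,V=h[...,1].astype(int),h[...,2].astype(int)
m=big(S<75);W=m&(V>185);T=big(m&(V<165)&(V>90))
n,l,s,c=cv2.connectedComponentsWithStats(W.astype(np.uint8))
o=np.argsort(-s[1:,4])[:2]+1
for i in o: print("white",s[i],onz("top",full([c[i]],X,Y),31))
yy,xx=np.nonzero(T);r=cv2.minAreaRect(np.c_[xx,yy].astype(np.float32));print("tab rect",r,onz("top",full([r[0]],X,Y),78))
yy,xx=np.nonzero(m);r=cv2.minAreaRect(np.c_[xx,yy].astype(np.float32))
b=onz("top",full(cv2.boxPoints(r),X,Y),31);print("box",b[:,:2],b.mean(0),np.linalg.norm(b-np.roll(b,1,0),axis=1))
# stand
X,Y=318,172;g=up(X,Y,65,50);h=cv2.cvtColor(g,cv2.COLOR_BGR2HSV);m=big(h[...,1]<75)
def fit(p):
    v=cv2.fitLine(np.float32(p),cv2.DIST_HUBER,0,.01,.01).ravel();return v
sx=F*50/65/F*65/50  # crop c2 pixels to this grid
k=F*65/400
near=[(x,np.nonzero(m[:,x])[0].max()) for x in range(int(75*k),int(300*k)) if not 150*k<x<220*k]
far=[(x,np.nonzero(m[:,x])[0].min()) for x in range(int(95*k),int(170*k))]
left=[(np.nonzero(m[y])[0].min(),y) for y in range(int(65*k),int(195*k))]
right=[(np.nonzero(m[y])[0].max(),y) for y in range(int(218*k),int(240*k))]
L=[fit(p) for p in(near,far,left,right)]
def X2(a,b):
    t=np.linalg.solve(np.c_[a[:2],-b[:2]],b[2:]-a[2:]);return a[2:]+t[0]*a[:2]
P=onz("top",full([X2(L[0],L[2]),X2(L[1],L[2]),X2(L[0],L[3]),X2(L[1],L[3])],X,Y),12)
print("stand NL,FL,NR,FR",P[:,:2]);print(np.linalg.norm(P[0]-P[1]),np.linalg.norm(P[0]-P[2]),P.mean(0))
for a,b in((2,0),(3,1)): d=P[b]-P[a];print("yaw of +y",np.arctan2(-d[0],d[1]))
d=P[1]-P[0];print("yaw from x",np.arctan2(d[1],d[0]))
# side triangulation of tab top corners/centre: saved for check
E
```

```text
white [  65   78   74  150 5017] [[454.4 195.6  31. ]]
white [ 227  158   73   86 3670] [[436.4 134.1  31. ]]
tab rect ((181.4044189453125, 175.86639404296875), (97.89763641357422, 32.01551818847656), 14.620875358581543) [[444.3 161.9  78. ]]
box [[427.5 211. ]
 [484.6 194.8]
 [461.3 115.4]
 [404.4 132. ]] [444.4 163.3  31. ] [82.4 59.3 82.7 59.3]
stand NL,FL,NR,FR [[ 503.5   29.9]
 [ 586.3   13.1]
 [ 477.5  -94.5]
 [ 559.  -120.3]]
84.4942664212214 127.06197216658354 [531.6 -42.9  12. ]
yaw of +y -0.2066457597745498
yaw of +y -0.20212715244174234
yaw from x -0.20029035789446678
```

Wide gauge: grip at about (444.3, 162.8), yaw -0.285. Stand: centre about (531.7, -42.5), yaw -0.2035. Next step is the grasp.

```bash
cat >> h.py <<'E'
from scipy.spatial.transform import Rotation as Rn
FLIP=Rn.from_matrix(np.array([[0,1,0],[1,0,0],[0,0,-1.]]))  # tool y along gauge x, tool z down
SG=1
def ori(yaw,tilt=0):   # gauge attitude: yaw about z, tilt about own x
    q=Rn.from_euler('z',yaw)*Rn.from_euler('x',tilt)*FLIP
    if SG<0:q=q*Rn.from_euler('z',np.pi)
    return q
G=np.array([444.3,162.8,54.]);GY=-.285
SC=np.array([531.7,-42.5,0.]);SY=-.2035
E
python3 - <<'E'
import h
from h import *
np.set_printoptions(precision=3,suppress=True)
for s in(1,-1):
    h.SG=s;print(s,bot.solve_ik(G+[0,0,80],ori(GY).as_quat()),bot.solve_ik(SC+[0,0,150],ori(SY).as_quat()))
E
```

```text
1 [ 0.769  0.078 -0.51   0.    -0.983  2.088] [ 0.288  0.164 -0.368  0.    -1.039  2.65 ]
-1 [ 0.769  0.078 -0.51   0.    -0.983 -1.054] [ 0.288  0.164 -0.368  0.    -1.039 -0.492]
```

```bash
sed -i 's/^SG=1/SG=-1/' h.py; python3 - <<'E'
from h import *
np.set_printoptions(precision=2,suppress=True)
q=ori(GY).as_quat()
bot.move_gripper(44)
bot.move_ptp([300,340,220],q)
p=G+[0,0,-17.]   # TCP 37 above bench
bot.move_ptp(p+[0,0,70],q)
s=bot.read_state();print(s['t'],s['tcp_pos'],s['contact_force'],s['moment'])
bot.line_to(p,120)
s=bot.read_state();print(s['t'],s['tcp_pos'],s['contact_force'])
bot.move_gripper(5,force=25)
s=bot.read_state();print(s['t'],s['tcp_pos'],s['contact_force'],s['moment'],s['width'],s['finger_force'])
bot.line_to(p+[0,0,60],120)
bot.pause(.2);s=bot.read_state();print(s['t'],s['tcp_pos'],s['contact_force'],s['moment'],s['width'],s['finger_force'])
cv2.imwrite("pics/g1.png",np.hstack([cv2.resize(bot.camera("side")[150:270,200:320,::-1],(400,400)),cv2.resize(bot.camera("top")[180:260,240:320,::-1],(400,400))]))
E
```

```text
3.1667 [444.72 163.81 107.37] [-0.04  0.08  0.73] [ 0.12 -0.02  0.05]
3.9 [444.65 163.57  37.65] [-0.17  0.44 -0.01]
4.525 [444.43 162.88  37.08] [ 0.12 -0.34  0.95] [ 0.19  0.01 -0.04] 11.716615322710178 24.91152584552765
5.375 [443.81 162.4   96.12] [-0.21 -0.2  -0.39] [ 0.08 -0.06  0.  ] 11.625762654295238 24.906172156333923
```

View pics/g1.png

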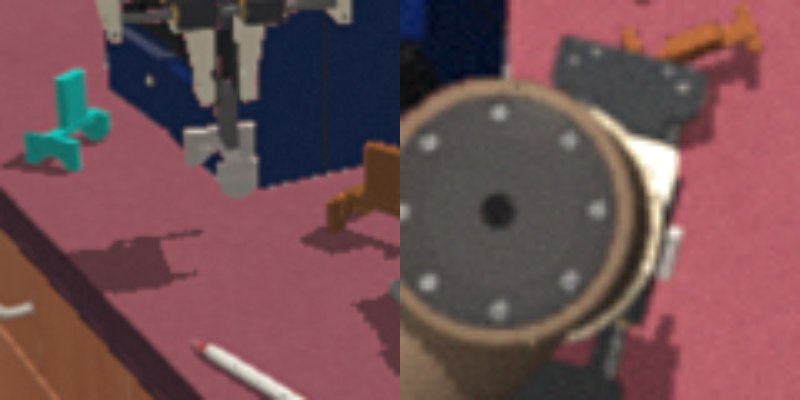

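The picture shows the gauge held upright and clear of the bench, with the look-alikes undisturbed. Now over the stand and feel downward.

```bash
cat >> h.py <<'E'
def rd(n=6,dt=.02):
    a=[]
    for _ in range(n):
        s=bot.read_state();a.append(np.r_[s['contact_force'],s['moment'],s['tcp_pos']]);bot.pause(dt)
    return np.mean(a,0),s
def loc(v): return Rn.from_euler('z',-SY).apply(v)   # world -> stand axes
E
python3 - <<'E'
from h import *
np.set_printoptions(precision=2,suppress=True)
q=ori(SY).as_quat()
s=bot.read_state()
bot.line_to(s['tcp_pos']+[0,0,50],150)
bot.move_ptp(SC+[0,0,150],q)
bot.line_to(SC+[0,0,128],80)
bot.pause(.3)
b,s=rd(10);np.save('base.npy',b);print(s['t'],b)
z=128.
while z>92:
    z-=1;t0=s['t'];bot.line_to(SC+[0,0,z],20)
    m,s=rd(2,.01);d=m-b
    print(round(s['t'],2),z,loc(d[:3]),loc(d[3:6]),m[6:])
    if d[2]>2.5 or np.linalg.norm(d[:2])>4: break
E
```

```text
7.725 [ -0.03   0.25  -1.47   0.1   -0.08   0.01 531.85 -42.46 128.3 ]
8.0 127.0 [ 0.02 -0.05  0.28] [-0.01 -0.   -0.02] [531.63 -42.54 126.92]
8.27 126.0 [-0.41 -0.21 -0.1 ] [-0.05 -0.03 -0.01] [531.64 -42.52 125.9 ]
8.53 125.0 [-0.05 -0.24 -0.4 ] [-0.    0.    0.04] [531.63 -42.5  124.9 ]
8.8 124.0 [ 0.12 -0.31  0.  ] [-0.02  0.07 -0.02] [531.64 -42.52 123.91]
9.07 123.0 [0.49 0.31 0.38] [-0.02  0.   -0.  ] [531.64 -42.52 122.92]
9.33 122.0 [ 0.13 -0.45 -0.32] [-0.    0.04  0.02] [531.65 -42.51 121.93]
9.6 121.0 [ 0.23 -0.46  0.24] [-0.02  0.01 -0.04] [531.64 -42.52 120.94]
9.87 120.0 [-0.41 -1.03 -0.32] [ 0.03  0.01 -0.01] [531.66 -42.51 119.94]
10.13 119.0 [ 0.11 -0.49  0.07] [-0.03  0.02 -0.04] [531.65 -42.51 118.93]
10.4 118.0 [ 0.46 -0.04  0.53] [0.   0.05 0.02] [531.64 -42.51 117.93]
10.67 117.0 [-0.35  0.15 -0.02] [-0.01  0.01  0.01] [531.64 -42.52 116.92]
10.93 116.0 [-0.35 -0.54 -0.02] [-0.02  0.01  0.02] [531.64 -42.52 115.93]
11.2 115.0 [ 0.28 -0.16  0.21] [-0.02  0.02  0.01] [531.63 -42.51 114.92]
11.47 114.0 [ 0.68 -0.82 -0.24] [-0.02  0.01 -0.01] [531.69 -42.5  113.95]
11.73 113.0 [ 0.49 -0.55  0.45] [ 0.08 -0.25 -0.03] [531.89 -42.47 113.04]
12.0 112.0 [ 1.11 -1.14  2.51] [-0.17 -0.31 -0.05] [532.08 -42.54 112.3 ]
```

```bash
cat >> h.py <<'E'
base=np.load('base.npy') if __import__('os').path.exists('base.npy') else np.zeros(9)
def go(x,y,zu,tilt,yaw=0,v=20):   # gauge underside centre in stand axes, mm
    Rz=Rn.from_euler('z',SY)
    C=SC+Rz.apply([x,y,0]);C[2]=zu
    o=ori(SY+yaw,tilt);bot.line_to(C-o.apply([0,0,37]),v,ori=o.as_quat())
def meas(n=10,dt=.02,tag=''):
    m,s=rd(n,dt);d=m-base;F=loc(d[:3]);M=loc(d[3:6]);p=loc(m[6:]-SC)
    print(round(s['t'],2),tag,'F',F,'M',M,'tcp',p,s['width'],flush=True)
    return F,M,p
E
python3 - <<'E'
from h import *
np.set_printoptions(precision=2,suppress=True)
for x,z,t in((.5,74.5,0),(1,74.5,0),(1,74.5,.03),(1,74.5,-.03)):
    go(x,0,z,t);F,M,p=meas(10,.02,(x,z,t))
    if F[2]>20: break
E
```

```text
12.41 (0.5, 74.5, 0) F [-0.04 -2.1   6.77] M [-0.52  0.11 -0.01] tcp [  0.78  -0.14 112.  ] 11.98398732095802
12.82 (1, 74.5, 0) F [-0.72 -1.79  7.03] M [-0.46  0.42  0.01] tcp [  1.06  -0.2  111.95] 11.837029502271319
13.24 (1, 74.5, 0.03) F [ 0.07 -0.63  1.46] M [-0.23 -0.01 -0.02] tcp [  0.82  -1.32 111.25] 11.656664008941387
13.67 (1, 74.5, -0.03) F [-0.14 -6.7  11.49] M [-2.44  0.19  0.01] tcp [  1.76   0.35 112.99] 11.968653989746349
```

```bash
cat >> h.py <<'E'
LL=.41
def act():   # actual tilt and yaw error of the tool, stand axes
    r=Rn.from_quat(bot.read_state()['eef_rot'])*ori(0).inv();e=(Rn.from_euler('z',-SY)*r).as_rotvec();return e
def loop(x,y,zu,t,n,Ft=8,k=.3,stop=None):
    for i in range(n):
        go(x,y,zu,t);F,M,p=meas(8,.02,(round(x,2),round(y,2),round(zu,2),round(t,4)))
        ry=(M[0]-LL*F[1])/max(F[2],1.);e=act();print('    ry mm',1e3*ry,'att',e,flush=True)
        if F[2]>25: zu+=1.5;continue
        if stop and stop(F,ry): break
        zu+=np.clip((F[2]-Ft)/10,-.6,.6)
        if F[2]>3:
            t=np.clip(t+np.clip(k*ry,-.01,.01),-.09,.09)
            x+=np.clip(F[0]/6,-.3,.3);y+=np.clip((F[1]+t*F[2])/8,-.3,.3)
    return x,y,zu,t
E
python3 - <<'E'
from h import *
np.set_printoptions(precision=3,suppress=True)
print(loop(.8,0,74.3,.03,10))
E
```

```text
14.06 (0.8, 0, 74.3, 0.03) F [ 0.617 -0.706  0.797] M [-0.25  -0.251 -0.03 ] tcp [  0.865  -1.328 111.218] 11.605083417276168
    ry mm 39.804510075392294 att [0.029 0.    0.   ]
14.44 (0.8, 0, np.float64(73.7), 0.03) F [ 0.971 -1.601  3.284] M [-0.645 -0.325 -0.055] tcp [  0.99   -0.973 110.833] 11.398851362696075
    ry mm 3.3647050790781443 att [ 0.03 -0.    0.  ]
14.82 (np.float64(0.96), np.float64(-0.19), np.float64(73.23), np.float64(0.031)) F [-0.243 -2.191  6.566] M [-0.615  0.002 -0.014] tcp [  1.15   -1.339 110.499] 11.67891021154544
    ry mm 43.15149827065576 att [ 0.031 -0.     0.   ]
15.21 (np.float64(0.92), np.float64(-0.43), np.float64(73.09), np.float64(0.041)) F [0.59  0.281 5.18 ] M [ 0.149 -0.228 -0.018] tcp [  1.14   -1.744 110.118] 11.81405372367003
    ry mm 6.460757159311548 att [ 0.041 -0.    -0.   ]
15.59 (np.float64(1.02), np.float64(-0.36), np.float64(72.8), np.float64(0.0429)) F [0.057 0.186 7.008] M [ 0.207 -0.023  0.003] tcp [  1.287  -1.751 110.067] 11.985574252257774
    ry mm 18.662876837760976 att [ 0.043 -0.001  0.   ]
15.97 (np.float64(1.03), np.f
[... 570 characters left out ...]
1] tcp [  1.375  -1.592 110.058] 11.848747030176812
    ry mm 7.079047010252085 att [ 0.049 -0.001  0.   ]
17.12 (np.float64(1.0), np.float64(0.11), np.float64(72.66), np.float64(0.0508)) F [0.33  0.282 7.86 ] M [ 0.145 -0.009 -0.01 ] tcp [  1.391  -1.562 110.058] 11.569067624342342
    ry mm 3.6676851374036366 att [ 0.051 -0.001  0.   ]
17.51 (np.float64(1.06), np.float64(0.2), np.float64(72.65), np.float64(0.0519)) F [0.182 0.127 8.081] M [ 0.089  0.01  -0.014] tcp [  1.427  -1.532 110.057] 11.725243769335586
    ry mm 4.573361270587939 att [ 0.052 -0.001  0.   ]
(np.float64(1.0897436798570412), np.float64(0.2659079937582395), np.float64(72.65687306154564), np.float64(0.05326154448405333))
```

```bash
python3 - <<'E'
from h import *
np.set_printoptions(precision=3,suppress=True)
x,y,zu,t=1.07,.2,72.4,.0525
for i in range(4):
    go(x,y,zu,t);F,M,p=meas(25,.02,(round(zu,2),round(t,4)))
    ry=(M[0]-.42*F[1])/F[2];print('   ry',1e3*ry,act())
    if abs(ry)<.003 and 8<F[2]<13 and i: break
    t+=np.clip(.2*ry,-.003,.003);zu+=np.clip((F[2]-10.5)/10,-.3,.3)
print(x,y,zu,t)
F,M,p=meas(60,.02,'hold');print(1e3*(M[0]-.42*F[1])/F[2])
E
```

```text
18.18 (72.4, 0.0525) F [-0.457  0.269  9.649] M [0.147 0.229 0.012] tcp [  1.541  -1.527 110.042] 11.885749419607903
   ry 3.48312389960766 [ 0.053 -0.001  0.001]
18.84 (np.float64(72.31), np.float64(0.0532)) F [-0.675  0.509 10.169] M [0.193 0.289 0.014] tcp [  1.577  -1.525 110.03 ] 11.661636199255272
   ry -2.0462045986395134 [ 0.053 -0.001  0.   ]
1.07 0.2 72.31493904937658 0.05319662477992153
19.84 hold F [-0.695  0.382 10.225] M [0.19  0.293 0.024] tcp [  1.582  -1.526 110.034] 11.72173676416477
2.880458680157914
```

```bash
python3 - <<'E'
from h import *
np.set_printoptions(precision=3,suppress=True)
F,M,p=meas(40,.02,'hold');print(1e3*(M[0]-.42*F[1])/F[2])
x,y,t=1.07,.2,.0532
go(x,y,72.9,t);meas(6,.02,'ease')
bot.move_gripper(40);meas(4,.02,'open')
s=bot.read_state();u=Rn.from_quat(s['eef_rot']).apply([0,0,-1.])
bot.line_to(s['tcp_pos']+u*60,100)
bot.line_to(bot.read_state()['tcp_pos']+[0,0,60],150)
bot.move_ptp([380,240,230],ori(SY).as_quat())
bot.pause(.3);print(bot.read_state()['t'])
a=bot.camera("side")[170:260,290:410,::-1];b=bot.camera("top")[165:255,300:420,::-1]
cv2.imwrite("pics/f1.png",np.vstack([cv2.resize(i,(400,300),interpolation=cv2.INTER_CUBIC) for i in(a,b)]))
E
```

```text
20.51 hold F [-0.569  0.562 10.267] M [0.19  0.304 0.012] tcp [  1.579  -1.524 110.03 ] 11.585144685316003
-4.496853732623022
20.86 ease F [0.39  0.968 7.054] M [ 0.295 -0.097  0.011] tcp [  1.353  -1.559 110.077] 11.38156060612527
21.63 open F [ 0.229 -0.397  1.496] M [-0.175 -0.008 -0.003] tcp [  1.051  -1.773 109.838] 40.11644828059563
24.4917
```

View pics/f1.png

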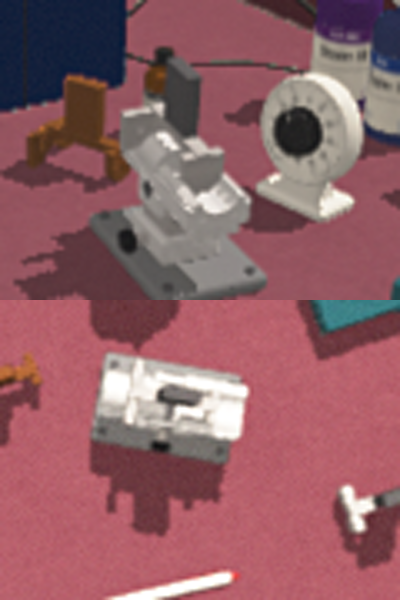

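The picture shows the gauge sitting upright on the rail, its concave leaf on the bead (left) and its nose in the hollow. The gripper is clear and the other things haven't moved.

```bash
python3 -c "
from plant import bot
print(bot.close_job())"
```

```text
the job is handed in; nothing more can be done
None
```

The wide gauge is on the rail with its concave leaf astride the bead and its nose in the hollow. I pressed at about 10 N, bearing near-equally on both leaves at a tilt of about 0.053 rad, for over a second, then let go and handed the job in at about 24.5 s; the verdict was not shown.

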